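# Shut the valve and hold a new filter cartridge locked in the analyser's filter station

### The job

On the white filter station, first turn the red valve knob clockwise until it clicks over to its shut stop. Then take the cartridge with the blue grip from its stand, push it into the socket with its pins in the two slots, turn it a quarter turn clockwise to the stop while pressing against the spring, and finish while still holding it in the gripper, pressed fully home with its flange flush on the socket. Leave the used brown cartridge, the tube rack and the jar alone.

Things in the scene. Friction and masses are not known exactly. Their poses are not given: they have to be found in the camera images.
- station: Fixed white filter station, a box 110 (x) x 290 (y) x 40 mm high with blue stripes, standing on the bench. Origin at the centre of its underside; z up. The valve knob stands on it at local y = +85 mm, the round socket at local y = -85 mm, both at local x = 0.
- valve_grip (a point): On the axis of the valve knob at grip height, 77 mm above the bench. Red bar grip 42 mm long, 14 mm wide, from 54 to 84 mm above the bench, on a 44 mm disc (base 68 mm across). The point turns with the knob; its x axis lies along the bar, fingers close along its y. At joint value 0 the bar lies along the station's x axis, the white line on its top nearer -x.
- valve (a joint): Angle of the valve knob in rad, growing clockwise seen from above: 0 = open stop (white line at the green dot), 1.2 = shut stop (white line at the red dot). A spring detent resists up to about 0.15 N m as far as half-way (0.6), then snaps the knob over to the shut stop and keeps it there.
- socket (a point): Centre of the bayonet socket's mouth, level with the top of its 5 mm steel lip, 72 mm above the bench; axes as the station's. Boss 56 mm across, 32 mm tall. The lip has a 27 mm round hole with two slots 11 mm wide along +x and -x (yellow marks). Below the lip the pins can turn only clockwise seen from above, a quarter turn to stops (pins then along the socket's y, red dots).
- plunger (a joint): Travel in m of the brass spring pad in the socket: 0 = up, 10 mm below the mouth; pressed down by the cartridge's foot, 3 N at first, 8 N at 0.012 (fully home: foot 22 mm below the mouth, flange on the lip). Pins are clear below the lip from 0.006 on (foot 16 mm below). If let go when locked, the spring lifts the cartridge 6 mm until its pins catch under the lip.
- cartridge: New filter cartridge, loose, upright, 56 to 112 g. Origin at the centre of its foot, z up, x along pins and grip bar (a half turn is the same). White shank 24 mm across; steel cross pin 8 mm thick, 36 mm long, its axis 7 mm above the foot; flange 52 mm across, 22 to 28 mm up; blue grip bar 42 (x) x 12 (y) mm, 28 to 58 mm up. It starts in a stand, foot 14 mm above the bench.
- stand_a: Fixed aluminium stand that holds the new cartridge: block 70 x 70 x 36 mm high with a round 38 mm hole; origin at the centre of its underside.
- stand_b: Like stand_a; holds the used cartridge.
- used: Used filter cartridge, same shape and size as the new one but amber with a dark brown grip; in the other stand. Leave it alone.
- rack: Blue rack of purple-capped blood tubes, 50 x 170 mm and 94 mm high over the caps, loose, origin under its centre. Leave it alone.
- jar: Specimen jar with a yellow cap, 50 mm in diameter, 65 mm high, loose, origin under its centre. Leave it alone.

How it is judged:
By the outcome, as a careful person would: the job done as asked, in the order asked, and still so for the second after the job is handed in, while the arm keeps its last pose, push and grip.
It also fails if it takes over 61 s, if anything falls off the work surface, if the arm or the gripper's body presses on something with over 40 N, if the wrist force passes 120 N, or if a joint passes its speed limit or range.

### The arm

A 6-joint arm with a two-finger parallel gripper is mounted at the origin on the work surface. World frame = base frame: x ahead of the robot, y to its left, z up, the work surface at z = 0. Lengths are in m, angles in rad, forces in N, time in s.
With the tool pointing down it reaches from about 0.375 to 0.975 m from the base axis. Payload 3.8 kg.
Tool frame: the origin (TCP) lies between the finger pads; the fingertips stand 8 mm ahead of it and the grasp point (between the pads) lies 11 mm behind it; z points along the fingers, y is the line along which they close (so a half turn about z gives the same grasp; the last joint's range is limited). The gripper opens to 88 mm and grips with 3 to 60 N. Pads are 18 mm wide; open, the fingers measure 123 mm over their backs; the gripper's body (75 mm by 187 mm) begins 45 mm behind the grasp point.
Start: joints at [-1.187, 0.264, 1.604, -0, 1.274, -0.037], TCP at [0.276, -0.616, 0.247] pointing down, gripper open.
Joint ranges: [-2.63, 2.63], [-0.94, 2.18], [0.31, 2.57], [-1.31, 4.45], [0, 2.66], [-2.55, 2.55]. Speed limits (rad/s): [2.57, 2.57, 3.14, 3.14, 3.14, 3.14].

### API

Orientations are given as [roll, pitch, yaw] about the fixed x, y, z axes, in that order (R = Rz(yaw) Ry(pitch) Rx(roll)).
In Python, from station import ctrl gives the robot as it stands.
- The arm moves only by the tool carry_out, never from a script. Its arguments are lists of equal length, an entry for each row: "claw": the gripper command: -1 is shut, 1 is fully open, values between are in proportion; "translation": the shift along the world's x, y, z in cm, a list of three; "yaw": the turn about the world's z in degrees. A call has 1 to 10 rows; each row is the pose to reach, as a shift and turn from the pose commanded when the call began; what a row does not reach only later rows make up. A row lasts 1/10 s, in which the tool goes at most 50 mm and 8.59 degrees, less where a joint would pass 70% of its speed; a pose out of reach is approached as far as the arm can. A call with a gripper value outside its range is refused whole. The fingers move at their own pace and stop on an object; the grip force is fixed at half the most. Time passes only in rows, so rows that repeat a pose let the fingers close. It gives the time, the measured TCP pose, the force, the opening and the grip force at its end, in the units of the state.
- ctrl.read_state(): the state, without advancing time (a new reading comes with each control period).
- ctrl.get_image(name): name is "scene" or "top" or "wrist"; returns a dict with "pixels" (480x640x3 uint8, red, green, blue), "fx", "fy", "cx", "cy" (pixels), "rvec" (rotation vector, rad) and "tvec" (3), from world to camera coordinates, as OpenCV has them. Camera axes: x right, y down, z forward; pixel columns grow to the right and rows downward; lengths in m; the calibration is good to about 2 mm. A picture is of the moment at which its call begins. There is no depth.
- ctrl.sign_off(): hands the job in; it is judged then, once.
The state is a dict: "time": time; "q": joint angles; "joint_vel": joint speeds; "effort": joint torques, N m; "ee_pos": TCP position; "ee_rot": TCP orientation; "contact_force": force on the tool from outside, world axes, zero at the start; "ft_torque": the same for the moment, N m; "gripper_width": finger opening in m; "finger_force": force on a finger pad.
Only numpy, scipy, OpenCV 4.12 (cv2) and the standard library are available. Lean on these libraries where they do the work, as an engineer would, in place of code of your own. Each camera call takes 0.05 s, during which the arm holds its last target. There are 200 camera calls.

## Working session

There is one attempt and no reset: what is moved stays moved. The work goes in short steps, Python scripts to look and compute and a tool call to move; the robot and the scene stay as the last step left them, time stands still between calls to the robot, and variables do not carry over. Pictures are saved under pics/ and viewed, at most 10 in all, crops included, and the job is handed in when it is done.

Besides the shell and the picture viewer there is one more tool, called as name([rows], argument=value, ...), one row to a line, values as JSON. carry_out: Moves the arm, as the interface text tells. Its arguments: {"type":"object","properties":{"claw":{"type":"array"},"translation":{"type":"array"},"yaw":{"type":"array"}},"required":["claw","translation","yaw"]}

```bash
mkdir -p pics
cat > h.py <<'E'
import numpy as np, cv2
from station import ctrl
def shot(n,f=None):
    d=ctrl.get_image(n); 
    if f: cv2.imwrite('pics/'+f,cv2.cvtColor(d['pixels'],cv2.COLOR_RGB2BGR))
    np.save('pics/'+n+'.npy',d,allow_pickle=True)
    return d
def ray(d,u,v,z):
    R=cv2.Rodrigues(np.array(d['rvec'],float))[0]; t=np.array(d['tvec'],float).ravel()
    c=-R.T@t; r=R.T@np.array([(u-d['cx'])/d['fx'],(v-d['cy'])/d['fy'],1])
    return c+r*(z-c[2])/r[2]
def proj(d,p):
    R=cv2.Rodrigues(np.array(d['rvec'],float))[0]; q=R@np.array(p)+np.array(d['tvec'],float).ravel()
    return d['fx']*q[0]/q[2]+d['cx'],d['fy']*q[1]/q[2]+d['cy']
def st():
    s=ctrl.read_state(); print({k:np.round(s[k],4).tolist() for k in ('time','q','ee_pos','ee_rot','contact_force','ft_torque','gripper_width','finger_force')})
E
python3 - <<'E'
from h import *
shot('top','top0.png');shot('scene','scene0.png');st()
E
```

```text
{'time': 0.1, 'q': [-1.1869, 0.2647, 1.6052, 0.0, 1.2737, -0.0369], 'ee_pos': [0.2755, -0.6156, 0.2455], 'ee_rot': [-3.1396, -0.0001, 0.4208], 'contact_force': [-0.4402, -0.3588, 0.3249], 'ft_torque': [-0.0266, 0.0051, -0.0336], 'gripper_width': 0.088, 'finger_force': 0.0}
```

View pics/top0.png

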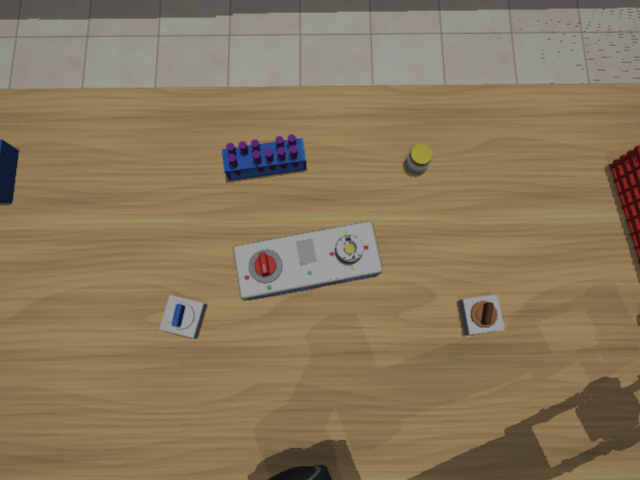

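View pics/scene0.png

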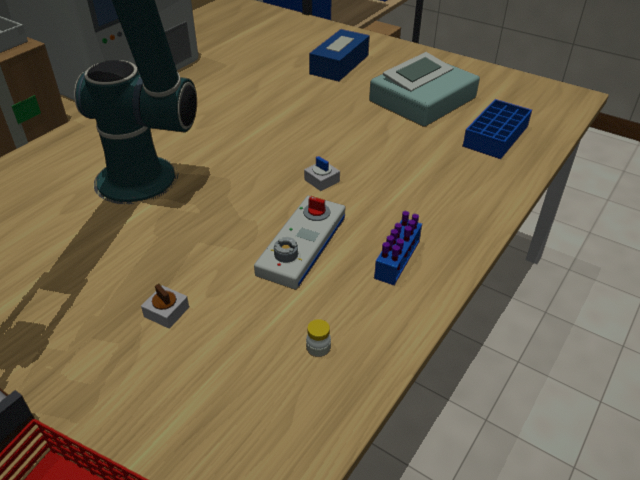

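The top view shows the valve at (265,265), the socket at (349,249), the blue cartridge at (180,316), the used one at (484,314), the rack at (264,160) and the jar at (420,157). The scene view agrees.

Run:
```python
from h import *
d=np.load('pics/top.npy',allow_pickle=True).item()
hsv=cv2.cvtColor(d['pixels'],cv2.COLOR_RGB2HSV)
def m(lo,hi,box):
    k=cv2.inRange(hsv,lo,hi); b=np.zeros_like(k); x0,y0,x1,y1=box; b[y0:y1,x0:x1]=255; return k&b
def rep(n,k,z):
    c=max(cv2.findContours(k,0,2)[0],key=cv2.contourArea); (u,v),wh,a=cv2.minAreaRect(c)
    B=[ray(d,*p,z)[:2] for p in cv2.boxPoints(((u,v),wh,a))]
    e=[B[1]-B[0],B[2]-B[1]]; L=max(e,key=np.linalg.norm)
    print(n,(round(u),round(v)),ray(d,u,v,z).round(4),[round(float(np.linalg.norm(x)),4) for x in e],'long dir deg',round(np.degrees(np.arctan2(L[1],L[0])),1))
rep('station',m((0,0,110),(180,60,255),(225,210,390,310)),.04)
rep('knob',m((0,150,80),(8,255,255),(250,245,282,285))|m((172,150,80),(180,255,255),(250,245,282,285)),.084)
rep('blue',m((105,130,50),(125,255,255),(155,290,210,345)),.072)
rep('standA',m((0,0,100),(180,60,255),(150,285,215,345)),.036)
rep('pad',m((18,80,100),(35,255,255),(341,240,358,257)),.062)
R=cv2.Rodrigues(np.array(d['rvec']))[0];print((-R.T@np.array(d['tvec'])).round(3))
x=d['pixels'][225:300,230:390];cv2.imwrite('pics/c.png',cv2.resize(cv2.cvtColor(x,4),None,fx=5,fy=5,interpolation=2))
```

```text
station (307, 259) [0.5444 0.04   0.04  ] [0.2942, 0.1091] long dir deg -79.7
knob (265, 264) [0.5279 0.1187 0.084 ] [0.0385, 0.0408] long dir deg -179.7
blue (178, 315) [0.4335 0.2838 0.072 ] [0.0392, 0.0159] long dir deg -11.5
standA (181, 316) [0.4339 0.2881 0.036 ] [0.0727, 0.0723] long dir deg -13.2
pad (349, 248) [ 0.5594 -0.0445  0.062 ] [0.0188, 0.0179] long dir deg -63.9
[0.366 0.017 1.034]
```

View pics/c.png

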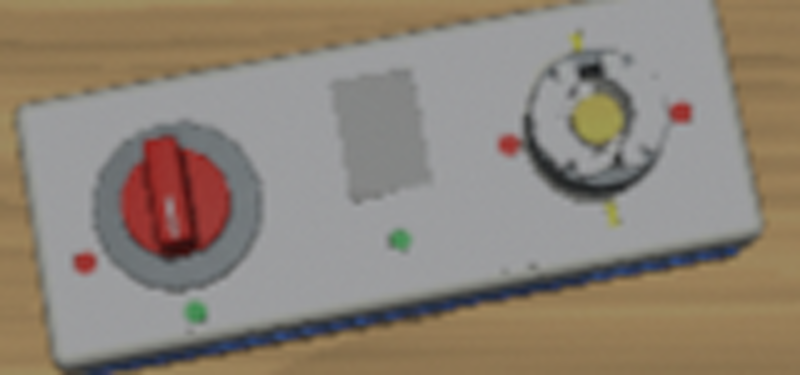

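The crop confirms the knob at open: its white line is toward the green dot, and the station yaw is about 10.3°. I'll use tool yaw of about 190° so joint 6 has room, and move above the valve first.

carry_out([
  [12.7, 37, 0],
  [12.7, 37, 0],
  [12.7, 37, 0],
  [12.7, 37, 0],
  [12.7, 37, 0],
  [12.7, 37, 0],
  [12.7, 37, 0],
  [12.7, 37, 0],
  [12.7, 37, 0],
  [12.7, 37, 0],
], claw=[1, 1, 1, 1, 1, 1, 1, 1, 1, 1], yaw=[83, 83, 83, 83, 83, 83, 83, 83, 83, 83])

```text
time: 1.1
ee_pos: [0.4029, -0.2443, 0.2464]
ee_rot: [-3.141, -0.0, 1.878]
contact_force: [-0.4, 0.2, -0.2]
gripper_width: 0.0886
finger_force: 0.0
```

carry_out([
  [12.6, 37, -3],
  [12.6, 37, -3],
  [12.6, 37, -3],
  [12.6, 37, -3],
  [12.6, 37, -3],
  [12.6, 37, -3],
  [12.6, 37, -3],
  [12.6, 37, -3],
  [12.6, 37, -3],
  [12.6, 37, -3],
], claw=[1, 1, 1, 1, 1, 1, 1, 1, 1, 1], yaw=[83, 83, 83, 83, 83, 83, 83, 83, 83, 83])

```text
time: 2.1
ee_pos: [0.5284, 0.1255, 0.2158]
ee_rot: [-3.142, -0.002, -2.957]
contact_force: [0.8, -0.7, -0.5]
gripper_width: 0.0879
finger_force: 0.0
```

Run:
```python
from h import *
st(); d=shot('wrist','w1.png')
for p in [(.529,.1236,.084),(.5594,-.0438,.072)]: print(proj(d,p))
```

```text
{'time': 2.1, 'q': [0.1874, 0.0381, 1.9205, -0.0001, 1.1848, -1.5681], 'ee_pos': [0.5284, 0.1255, 0.2158], 'ee_rot': [-3.1415, -0.0018, -2.9568], 'contact_force': [0.8272, -0.6928, -0.4948], 'ft_torque': [0.0807, -0.0789, 0.0309], 'gripper_width': 0.0879, 'finger_force': 0.0}
(np.float64(315.7797358953217), np.float64(226.94949573886757))
(np.float64(120.0528740773014), np.float64(221.93397691319316))
```

View pics/w1.png

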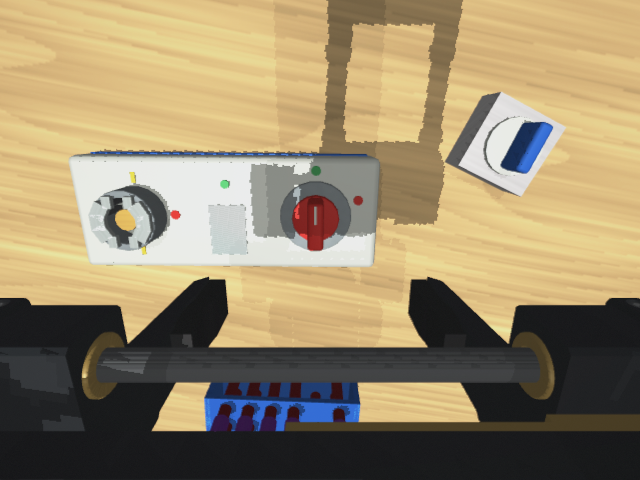

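The wrist view shows the bar at (316,228), where predicted, the socket at (124,220) and the blue grip at (527,147). I'll refine all three from this view.

Run:
```python
from h import *
d=np.load('pics/wrist.npy',allow_pickle=True).item()
hsv=cv2.cvtColor(d['pixels'],cv2.COLOR_RGB2HSV)
def rep(n,lo,hi,box,z):
    k=cv2.inRange(hsv,lo,hi); x0,y0,x1,y1=box; b=np.zeros_like(k); b[y0:y1,x0:x1]=255;k&=b
    c=max(cv2.findContours(k,0,2)[0],key=cv2.contourArea); r=cv2.minAreaRect(c)
    P=np.array([ray(d,*p,z)[:2] for p in cv2.boxPoints(r)]); e=[P[1]-P[0],P[2]-P[1]]; L=max(e,key=np.linalg.norm)
    print(n,np.round(r[0]),P.mean(0).round(4),np.round([np.linalg.norm(x) for x in e],4),round(np.degrees(np.arctan2(L[1],L[0])),1))
rep('barTop?',(0,150,60),(10,255,255),(290,190,345,255),.07)
rep('pad',(12,90,120),(28,255,255),(110,205,140,235),.062)
rep('blueAll',(105,130,40),(125,255,255),(490,110,560,180),.06)
rep('blueTop',(105,130,170),(125,255,255),(490,110,560,180),.072)
a=ray(d,132.5,178,.04);b=ray(d,144,250,.04);print('yellow',a[:2],b[:2],np.degrees(np.arctan2(*(b-a)[[1,0]])))
a=ray(d,175.5,214.5,.04);b=ray(d,358,200.5,.04);print('red',a,b)
for p in [(316,206),(316,250)]:print(ray(d,*p,.084))
x=d['pixels'][100:260,60:580];x=np.hstack([x[80:160,0:140],x[80:160,200:320],x[10:90,400:520]]);cv2.imwrite('pics/c2.png',cv2.resize(cv2.cvtColor(x,4),(800,168),interpolation=2))
x=cv2.resize(x[:, :260],None,fx=3,fy=3)
```

```text
barTop? [317. 220.] [0.5273 0.1241] [0.0392 0.0453] 45.9
pad [124. 221.] [ 0.5612 -0.0454] [0.0172 0.0198] 40.2
blueAll [526. 145.] [0.4328 0.2867] [0.0456 0.0246] 168.2
blueTop [535. 148.] [0.4338 0.2867] [0.04   0.0098] 169.0
yellow [ 0.526361   -0.05064743] [ 0.59625148 -0.03758602] 10.585553468470405
red [ 0.55404542 -0.00912472  0.04      ] [0.50825368 0.16019455 0.04      ]
[0.51142495 0.12050556 0.084     ]
[0.54905383 0.12753163 0.084     ]
```

View pics/c2.png

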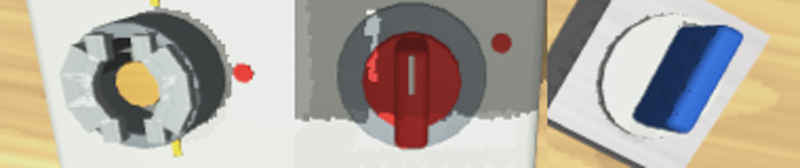

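The axes are settled to within about 1–2 mm: valve (0.529, 0.124), socket (0.561, -0.044), blue grip (0.4335, 0.286) at -11°. Next I descend, then close on the bar.

carry_out([
  [0, 0, -4],
  [0, 0, -8],
  [0, 0, -11],
  [0, 0, -13.5],
  [0, 0, -15],
  [0, 0, -15],
  [0, 0, -15],
  [0, 0, -15],
  [0, 0, -15],
  [0, 0, -15],
], claw=[1, 1, 1, 1, 1, -1, -1, -1, -1, -1], yaw=[0, 0, 0, 0, 0, 0, 0, 0, 0, 0])

```text
time: 3.15
ee_pos: [0.5297, 0.1241, 0.068]
ee_rot: [3.142, 0.002, -2.965]
contact_force: [-0.4, -0.8, 0.0]
gripper_width: 0.0504
finger_force: 0.0
```

Run:
```python
from h import *
st()
```

```text
{'time': 3.15, 'q': [0.1843, 0.1975, 2.0454, 0.0, 0.8965, -1.5628], 'ee_pos': [0.5297, 0.1241, 0.068], 'ee_rot': [3.1416, 0.0023, -2.9652], 'contact_force': [-0.3757, -0.7803, 0.0458], 'ft_torque': [0.0593, -0.1169, 0.0184], 'gripper_width': 0.0504, 'finger_force': 0.0}
```

carry_out([
  [0, 0, 0],
  [0, 0, 0],
  [0, 0, 0],
  [0, 0, 0],
  [0, 0, 0],
  [0, 0, 0],
  [0, 0, 0],
  [0, 0, 0],
], claw=[-1, -1, -1, -1, -1, -1, -1, -1], yaw=[0, 0, 0, 0, 0, 0, 0, 0])

```text
time: 3.95
ee_pos: [0.5288, 0.1234, 0.0667]
ee_rot: [-3.141, -0.0, -2.965]
contact_force: [0.7, -5.1, 0.6]
gripper_width: 0.0139
finger_force: 30.0
```

Gripped at 14 mm. Now I turn it 70° clockwise.

carry_out([
  [0, 0, 0],
  [0, 0, 0],
  [0, 0, 0],
  [0, 0, 0],
  [0, 0, 0],
  [0, 0, 0],
  [0, 0, 0],
  [0, 0, 0],
  [0, 0, 0],
  [0, 0, 0],
], claw=[-1, -1, -1, -1, -1, -1, -1, -1, -1, -1], yaw=[-7, -14, -21, -28, -35, -42, -49, -56, -63, -69])

```text
time: 4.95
ee_pos: [0.5294, 0.1247, 0.0667]
ee_rot: [3.139, -0.001, 2.108]
contact_force: [2.5, -0.9, -2.7]
gripper_width: 0.0134
finger_force: 30.0
```

carry_out([
  [0, 0, 0],
  [0, 0, 0],
  [0, 0, 0],
], claw=[-1, -1, -1], yaw=[0, 0, 0])

```text
time: 5.25
ee_pos: [0.5294, 0.1246, 0.0667]
ee_rot: [3.14, -0.0, 2.115]
contact_force: [3.8, 3.1, -4.8]
gripper_width: 0.0136
finger_force: 30.0
```

Run:
```python
from h import *
st()
```

```text
{'time': 5.25, 'q': [0.1848, 0.1992, 2.046, 0.0013, 0.8946, -0.3604], 'ee_pos': [0.5294, 0.1246, 0.0667], 'ee_rot': [3.1396, -0.0003, 2.1151], 'contact_force': [3.7942, 3.1085, -4.8207], 'ft_torque': [0.6046, -0.9249, 0.0076], 'gripper_width': 0.0136, 'finger_force': 29.9993}
```

It turned 1.20 rad, which is the shut stop. Now I release, rise, and go above the cartridge.

carry_out([
  [0, 0, 0],
  [0, 0, 0],
  [0, 0, 0],
  [0, 0, 3],
  [0, 0, 7],
  [0, 0, 10],
  [-4, 5, 12],
  [-6, 9, 12],
  [-8, 13, 12],
  [-9.5, 16.2, 12],
], claw=[0.5, 0.5, 0.5, 1, 1, 1, 1, 1, 1, 1], yaw=[0, 0, 0, 0, 0, 0, 8, 16, 24, 32])

```text
time: 6.25
ee_pos: [0.4323, 0.2873, 0.1875]
ee_rot: [3.141, 0.0, 2.678]
contact_force: [1.1, -0.5, -0.6]
gripper_width: 0.0879
finger_force: 0.0
```

carry_out([
  [0, 0, 0],
  [0, 0, 0],
  [0, 0, 0],
  [0, 0, 0],
], claw=[1, 1, 1, 1], yaw=[8, 16, 16, 16])

```text
time: 6.65
ee_pos: [0.4335, 0.2856, 0.1866]
ee_rot: [-3.141, -0.0, 2.948]
contact_force: [0.0, 0.2, -0.1]
gripper_width: 0.0878
finger_force: 0.0
```

Run:
```python
from h import *
st(); d=shot('wrist');t=shot('top')
hsv=cv2.cvtColor(d['pixels'],cv2.COLOR_RGB2HSV)
u,v=map(int,proj(d,(.4335,.286,.065)));print(u,v)
for n,lo,z in (('all',40,.06),('top',150,.072)):
    k=cv2.inRange(hsv,(105,130,lo),(125,255,255)); b=np.zeros_like(k); b[max(0,v-70):v+70,max(0,u-70):u+70]=255;k&=b
    c=max(cv2.findContours(k,0,2)[0],key=cv2.contourArea); r=cv2.minAreaRect(c)
    P=np.array([ray(d,*p,z)[:2] for p in cv2.boxPoints(r)]); e=[P[1]-P[0],P[2]-P[1]]; L=max(e,key=np.linalg.norm)
    print(n,np.round(r[0]),P.mean(0).round(4),np.round([np.linalg.norm(x) for x in e],4),round(np.degrees(np.arctan2(L[1],L[0])),1))
a=d['pixels'];b=cv2.resize(t['pixels'][225:305,230:390],None,fx=4,fy=3)[:, :640]
c=cv2.resize(np.vstack([a[:330],b]),(640,570));cv2.imwrite('pics/w2.png',cv2.cvtColor(c,4))
```

```text
{'time': 6.65, 'q': [0.5347, 0.016, 1.9995, -0.0001, 1.1266, -0.8427], 'ee_pos': [0.4335, 0.2856, 0.1866], 'ee_rot': [-3.1412, -0.0003, 2.9482], 'contact_force': [0.0059, 0.2034, -0.07], 'ft_torque': [0.0268, -0.1347, -0.0393], 'gripper_width': 0.0878, 'finger_force': 0.0}
318 229
all [321. 228.] [0.4342 0.2878] [0.0112 0.0469] -10.5
top [316. 253.] [0.4505 0.2803] [0.0006 0.0012] 32.2
```

View pics/w2.png

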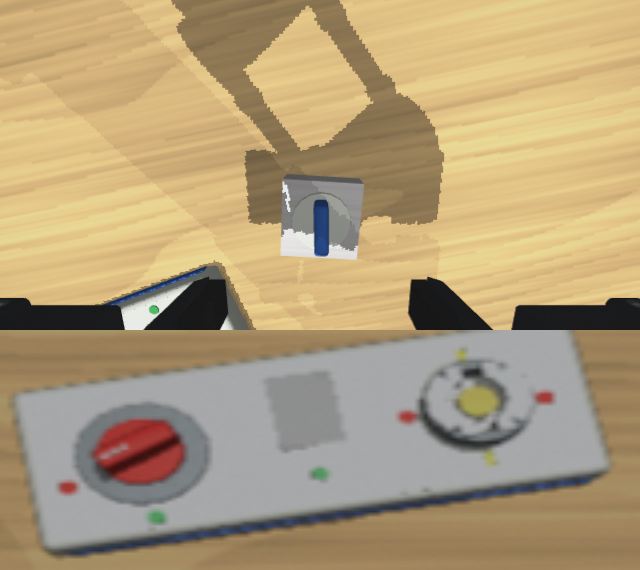

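The top crop shows the knob bar pointing at the red dot, so the valve is shut. The wrist view shows the blue bar at (321,228) between the fingers. I still need the cartridge's position along the bar, because the socket fit is ±1.5 mm.

Run:
```python
from h import *
d=np.load('pics/wrist.npy',allow_pickle=True).item()
R=cv2.Rodrigues(np.array(d['rvec']))[0];print('cam',(-R.T@np.array(d['tvec'])).round(4))
hsv=cv2.cvtColor(d['pixels'],cv2.COLOR_RGB2HSV)
k=cv2.inRange(hsv,(105,130,40),(125,255,255))[180:275,290:350]
ys,xs=np.nonzero(k);ys+=180;xs+=290;print(ys.min(),ys.max(),xs.min(),xs.max())
for v in range(198,260,6):
    r=xs[ys==v]; print(v,r.min() if len(r) else 0,r.max() if len(r) else 0, hsv[v,321,2],end=' | ')
ax=np.array([np.cos(np.radians(169)),np.sin(np.radians(169))])
for z in (.072,.042):
    for v in (ys.min(),ys.max()+1): 
        p=ray(d,321,v,z)[:2];print(z,v,p.round(4),'along',round(float((p-[.4335,.286])@ax),4),'across',round(float((p-[.4335,.286])@[-ax[1],ax[0]]),4))
x=d['pixels'][165:275,265:380];cv2.imwrite('pics/c3.png',cv2.resize(cv2.cvtColor(x,4),None,fx=5,fy=5,interpolation=2))
```

```text
cam [0.3586 0.3001 0.3248]
200 255 314 328
198 0 0 134 | 204 315 327 79 | 210 314 328 118 | 216 314 328 118 | 222 314 328 118 | 228 314 328 119 | 234 315 328 119 | 240 315 328 134 | 246 315 327 134 | 252 315 327 132 | 258 0 0 221 | 0.072 200 [0.4087 0.2926] along 0.0256 across -0.0018
0.072 256 [0.4536 0.284 ] along -0.0201 across -0.0019
0.042 200 [0.4147 0.2917] along 0.0195 across -0.002
0.042 256 [0.4649 0.2821] along -0.0315 across -0.0022
```

View pics/c3.png

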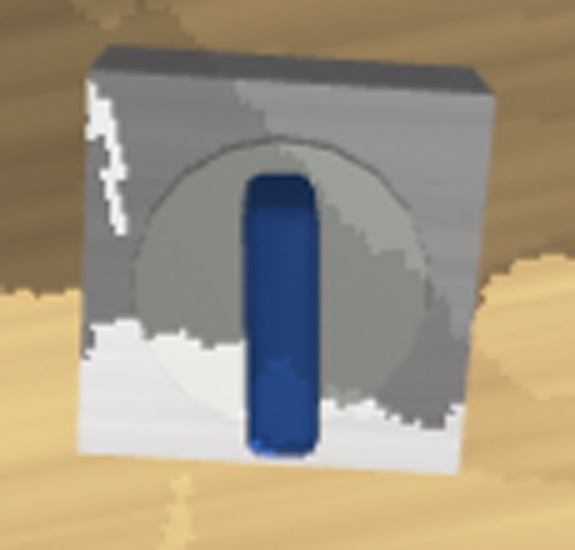

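The bar ends give a centre within 0.5 mm along the bar and about 2 mm off across it. Descend and grip.

carry_out([
  [0, 0.15, -4],
  [0, 0.15, -8],
  [0, 0.15, -11],
  [0, 0.15, -13],
  [0, 0.15, -13.3],
  [0, 0.15, -13.3],
  [0, 0.15, -13.3],
  [0, 0.15, -13.3],
  [0, 0.15, -13.3],
  [0, 0.15, -13.3],
], claw=[1, 1, 1, 1, 1, 0, -1, -1, -1, -1], yaw=[0, 0, 0, 0, 0, 0, 0, 0, 0, 0])

```text
time: 7.75
ee_pos: [0.4343, 0.2877, 0.0546]
ee_rot: [3.14, 0.001, 2.951]
contact_force: [-0.1, 0.2, -0.3]
gripper_width: 0.0503
finger_force: 0.0
```

carry_out([
  [0, 0, 0],
  [0, 0, 0],
  [0, 0, 0],
  [0, 0, 0],
  [0, 0, 0],
  [0, 0, 0],
  [0, 0, 0],
  [0, 0, 0],
], claw=[-1, -1, -1, -1, -1, -1, -1, -1], yaw=[0, 0, 0, 0, 0, 0, 0, 0])

```text
time: 8.55
ee_pos: [0.4337, 0.2874, 0.0536]
ee_rot: [-3.142, -0.0, 2.952]
contact_force: [0.5, 0.0, -0.2]
gripper_width: 0.0116
finger_force: 30.0
```

Run:
```python
from h import *
st()
```

```text
{'time': 8.55, 'q': [0.5373, 0.1785, 2.1014, 0.0, 0.8618, -0.8434], 'ee_pos': [0.4337, 0.2874, 0.0536], 'ee_rot': [-3.1415, -0.0001, 2.9515], 'contact_force': [0.4961, 0.0476, -0.1672], 'ft_torque': [0.1415, -0.1444, 0.0071], 'gripper_width': 0.0116, 'finger_force': 30.0}
```

Gripped at 11.6 mm with no side load. Lift and carry to above the socket.

carry_out([
  [0, 0, 3],
  [0, 0, 7],
  [0, 0, 11],
  [2, -5, 11],
  [4, -9.5, 11],
  [5.5, -14, 11],
  [7.5, -18.5, 11],
  [9, -23, 11],
  [11, -27.5, 11],
  [12.7, -32, 11],
], claw=[-1, -1, -1, -1, -1, -1, -1, -1, -1, -1], yaw=[0, 0, 0, 3, 6, 9, 12, 15, 18, 21.4])

```text
time: 9.55
ee_pos: [0.5611, -0.0347, 0.1637]
ee_rot: [-3.142, 0.0, -2.956]
contact_force: [0.6, 0.2, -0.8]
gripper_width: 0.0115
finger_force: 30.0
```

carry_out([
  [0, -1.1, 0],
  [0, -1.1, 0],
  [0, -1.1, 0],
  [0, -1.1, 0],
], claw=[-1, -1, -1, -1], yaw=[0, 0, 0, 0])

```text
time: 9.95
ee_pos: [0.56, -0.0421, 0.1634]
ee_rot: [3.141, -0.001, -2.957]
contact_force: [0.3, 0.2, -0.7]
gripper_width: 0.0118
finger_force: 30.0
```

Run:
```python
from h import *
st(); d=shot('wrist');t=shot('scene')
print('wrist proj mouth',proj(d,(.561,-.044,.072)))
u,v=map(int,proj(t,(.561,-.044,.1)));print(u,v)
a=d['pixels'][60:360];b=cv2.resize(t['pixels'][v-45:v+45,u-107:u+107],(640,270),interpolation=2)
cv2.imwrite('pics/w3.png',cv2.cvtColor(np.vstack([a,b]),4))
```

```text
{'time': 9.95, 'q': [-0.1196, 0.1189, 1.9355, 0.0005, 1.0881, -1.8754], 'ee_pos': [0.56, -0.0421, 0.1634], 'ee_rot': [3.1409, -0.0008, -2.9569], 'contact_force': [0.2666, 0.213, -0.7424], 'ft_torque': [0.0827, -0.1214, -0.0223], 'gripper_width': 0.0118, 'finger_force': 29.9999}
wrist proj mouth (np.float64(315.2932913646335), np.float64(242.5520531180126))
285 233
```

View pics/w3.png

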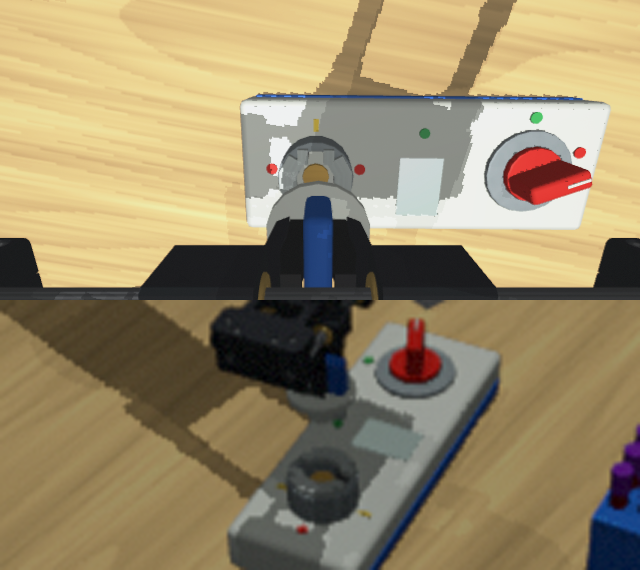

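The wrist view shows the cartridge held upright just ahead of the socket, with the socket's red dots at (271,229) and (360,229) and the bar in line with the yellow mark. I'll compute the final correction from the dots.

Run:
```python
from h import *
d=np.load('pics/wrist.npy',allow_pickle=True).item()
hsv=cv2.cvtColor(d['pixels'],cv2.COLOR_RGB2HSV)
k=cv2.inRange(hsv,(0,130,60),(8,255,255))|cv2.inRange(hsv,(172,130,60),(180,255,255))
P=[]
for x0,x1 in ((258,284),(348,374)):
    b=np.zeros_like(k);b[212:246,x0:x1]=255;m=cv2.moments(k&b,True);uv=m['m10']/m['m00'],m['m01']/m['m00'];P.append(ray(d,*uv,.04)[:2]);print(uv,P[-1])
P=np.array(P);e=P[1]-P[0];print('mid',P.mean(0).round(4),np.linalg.norm(e),'yaw',np.degrees(np.arctan2(e[1],e[0]))-90)
k=cv2.inRange(hsv,(105,130,30),(125,255,255));b=np.zeros_like(k);b[255:300,295:340]=255
ys,xs=np.nonzero(k&b);u=xs.mean();v=ys.min()
for v in (265,280,295):
    r=xs[ys==v];print(v,r.min(),r.max(),ray(d,(r.min()+r.max())/2,v,.167).round(4))
print('bar near end base',ray(d,u,ys.min(),.152),'tcp proj',proj(d,(.56,-.0421,.1634)));st()
```

```text
(271.5421686746988, 228.289156626506) [ 0.56616002 -0.07933147]
(359.30379746835445, 229.16455696202533) [ 0.55372861 -0.00926045]
mid [ 0.5599 -0.0443] 0.07116521783774694 yaw 10.060258334395243
265 306 330 [ 0.5394 -0.0462  0.167 ]
280 303 332 [ 0.5464 -0.0451  0.167 ]
295 303 332 [ 0.5535 -0.0437  0.167 ]
bar near end base [ 0.54095191 -0.04602443  0.152     ] tcp proj (np.float64(318.3992902230553), np.float64(304.4084270922036))
{'time': 10.05, 'q': [-0.1194, 0.1187, 1.9351, 0.0003, 1.088, -1.8757], 'ee_pos': [0.5603, -0.042, 0.1637], 'ee_rot': [3.1413, -0.0002, -2.9562], 'contact_force': [0.8495, -0.0708, -0.4039], 'ft_torque': [0.0602, -0.1338, 0.0361], 'gripper_width': 0.0119, 'finger_force': 29.9999}
```

Shift about (-0.5, -2) mm, come down to just above the mouth, then go in gently and watch the force.

carry_out([
  [-0.05, -0.2, -1.5],
  [-0.05, -0.2, -3],
  [-0.05, -0.2, -4.2],
  [-0.05, -0.2, -4.7],
  [-0.05, -0.2, -4.9],
  [-0.05, -0.2, -5.1],
  [-0.05, -0.2, -5.3],
  [-0.05, -0.2, -5.5],
  [-0.05, -0.2, -5.7],
  [-0.05, -0.2, -5.7],
], claw=[-1, -1, -1, -1, -1, -1, -1, -1, -1, -1], yaw=[0, 0, 0, 0, 0, 0, 0, 0, 0, 0])

```text
time: 11.05
ee_pos: [0.5601, -0.0455, 0.1066]
ee_rot: [3.141, -0.0, -2.958]
contact_force: [-0.6, 0.8, -0.8]
gripper_width: 0.0115
finger_force: 30.0
```

Run:
```python
from h import *
st()
```

```text
{'time': 11.05, 'q': [-0.1255, 0.1807, 1.9809, 0.0003, 0.9802, -1.8798], 'ee_pos': [0.5601, -0.0455, 0.1066], 'ee_rot': [3.1413, -0.0001, -2.9583], 'contact_force': [-0.6473, 0.7766, -0.8066], 'ft_torque': [0.227, -0.1172, -0.0277], 'gripper_width': 0.0115, 'finger_force': 29.9998}
```

It's 5 mm in with no contact. I'll continue down to home.

carry_out([
  [0, 0, -0.3],
  [0, 0, -0.5],
  [0, 0, -0.7],
  [0, 0, -0.9],
  [0, 0, -1.1],
  [0, 0, -1.3],
  [0, 0, -1.4],
  [0, 0, -1.5],
  [0, 0, -1.55],
  [0, 0, -1.55],
], claw=[-1, -1, -1, -1, -1, -1, -1, -1, -1, -1], yaw=[0, 0, 0, 0, 0, 0, 0, 0, 0, 0])

```text
time: 12.05
ee_pos: [0.5603, -0.0455, 0.0918]
ee_rot: [3.141, 0.0, -2.958]
contact_force: [-2.9, 1.7, 6.8]
gripper_width: 0.0118
finger_force: 30.0
```

Run:
```python
from h import *
st()
```

```text
{'time': 12.05, 'q': [-0.1254, 0.199, 1.9907, 0.0003, 0.9519, -1.8797], 'ee_pos': [0.5603, -0.0455, 0.0918], 'ee_rot': [3.1414, 0.0, -2.9583], 'contact_force': [-2.8555, 1.7023, 6.8087], 'ft_torque': [0.4436, 0.4837, -0.0438], 'gripper_width': 0.0118, 'finger_force': 30.001}
```

The foot is about 20 mm down and the 6.8 N matches the spring. Now the quarter turn clockwise.

carry_out([
  [0, 0, 0],
  [0, 0, 0],
  [0, 0, 0],
  [0, 0, 0],
  [0, 0, 0],
  [0, 0, 0],
  [0, 0, 0],
  [0, 0, 0],
  [0, 0, 0],
  [0, 0, 0],
], claw=[-1, -1, -1, -1, -1, -1, -1, -1, -1, -1], yaw=[-8, -16, -24, -32, -40, -48, -56, -64, -72, -80])

```text
time: 13.05
ee_pos: [0.561, -0.0446, 0.092]
ee_rot: [3.139, -0.001, 1.923]
contact_force: [-1.9, 5.3, 5.9]
gripper_width: 0.0119
finger_force: 30.0
```

Run:
```python
from h import *
st()
```

```text
{'time': 13.05, 'q': [-0.1247, 0.199, 1.9902, 0.0022, 0.9509, -0.4779], 'ee_pos': [0.561, -0.0446, 0.092], 'ee_rot': [3.1395, -0.0009, 1.9227], 'contact_force': [-1.8626, 5.3371, 5.8646], 'ft_torque': [0.9632, 0.2942, 0.0447], 'gripper_width': 0.0119, 'finger_force': 29.9967}
```

carry_out([
  [0, 0, 0],
  [0, 0, 0],
  [0, 0, -0.1],
  [0, 0, -0.2],
  [0, 0, -0.3],
  [0, 0, -0.3],
  [0, 0, -0.3],
], claw=[-1, -1, -1, -1, -1, -1, -1], yaw=[-4, -8, -10, -11, -12, -12, -12])

```text
time: 13.75
ee_pos: [0.5607, -0.0451, 0.0899]
ee_rot: [3.141, -0.001, 1.719]
contact_force: [-5.1, 4.2, 11.6]
gripper_width: 0.0117
finger_force: 30.0
```

Run:
```python
from h import *
st()
```

```text
{'time': 13.75, 'q': [-0.125, 0.2016, 1.9917, 0.0011, 0.9477, -0.2743], 'ee_pos': [0.5607, -0.0451, 0.0899], 'ee_rot': [3.1408, -0.0007, 1.7194], 'contact_force': [-5.0684, 4.1585, 11.5774], 'ft_torque': [0.7786, 0.8995, 0.176], 'gripper_width': 0.0117, 'finger_force': 30.0022}
```

At the stop with 0.18 N m, and the force is above the spring's 8 N. I'll press slightly more to confirm it's flush.

carry_out([
  [0, 0, -0.1],
  [0, 0, -0.2],
  [0, 0, -0.2],
  [0, 0, -0.2],
  [0, 0, -0.2],
], claw=[-1, -1, -1, -1, -1], yaw=[-1, -2, -2, -2, -2])

```text
time: 14.25
ee_pos: [0.5607, -0.0454, 0.0896]
ee_rot: [3.141, -0.0, 1.685]
contact_force: [-10.3, 3.7, 22.2]
gripper_width: 0.0118
finger_force: 30.0
```

Run:
```python
from h import *
st(); d=shot('wrist');t=shot('scene')
u,v=map(int,proj(t,(.561,-.044,.08)))
a=d['pixels'][60:360];b=cv2.resize(t['pixels'][v-45:v+45,u-107:u+107],(640,270),interpolation=2)
cv2.imwrite('pics/w4.png',cv2.cvtColor(np.vstack([a,b]),4))
```

```text
{'time': 14.25, 'q': [-0.1252, 0.2022, 1.9917, 0.0003, 0.9472, -0.2398], 'ee_pos': [0.5607, -0.0454, 0.0896], 'ee_rot': [3.141, -0.0001, 1.6852], 'contact_force': [-10.285, 3.7299, 22.2056], 'ft_torque': [0.7143, 1.6744, 0.2866], 'gripper_width': 0.0118, 'finger_force': 30.0041}
```

View pics/w4.png

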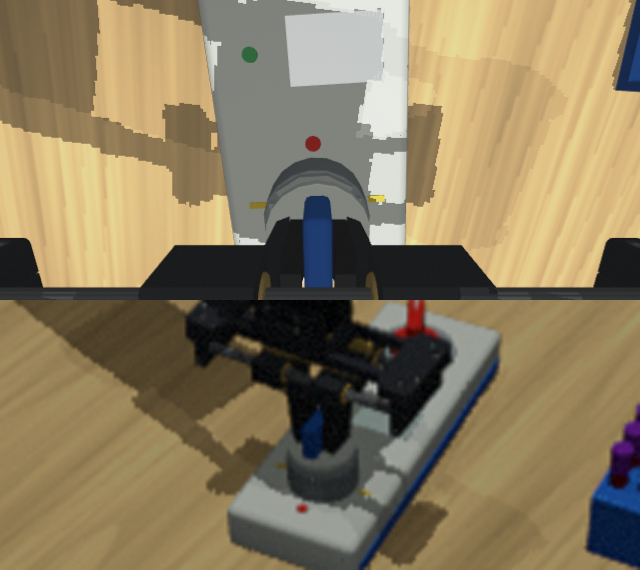

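The view shows the flange seated on the boss and the bar in line with the red dot at (313,144). The height stalled at 89.6 mm while the force rose to 22 N, so it's flush and locked. The valve is still shut, so I'm handing in.

```bash
python3 -c "
from station import ctrl; print(ctrl.sign_off())"
```

```text
the job is handed in; nothing more can be done
None
```

I turned the valve to its shut stop, then locked the new cartridge a quarter turn clockwise in the socket. I handed the job in at about 14 s with it still gripped and pressed flush; sign-off returned no verdict.

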